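# Call the apprentice and point out the last and the glue

### The arm

A 7-joint arm with a two-finger parallel gripper is mounted at the origin on the work surface. World frame = base frame: x ahead of the robot, y to its left, z up, the work surface at z = 0. Lengths are in m, angles in degrees, forces in N, time in s.
With the tool pointing down it reaches from about 0.425 to 0.95 m from the base axis. Payload 4.7 kg.
Tool frame: the origin (TCP) lies between the finger pads, 19 mm behind the fingertips; this is the grasp point; z points along the fingers, y is the line along which they close (so a half turn about z gives the same grasp; the last joint's range is limited). The gripper opens to 87 mm and grips with 3 to 60 N. Pads are 19 mm wide; open, the fingers measure 117 mm over their backs; the gripper's body (75 mm by 190 mm) begins 51 mm behind the grasp point.
Start: joints at [62.573, 26.849, -2.785, 87.806, 1.381, 65.374, -4.715], TCP at [0.294, -0.608, 0.241] pointing down, gripper open.
Joint ranges: [-148.3, 148.3], [-19.14, 114.17], [-79.39, 73.82], [5.75, 140.21], [-59.74, 239.74], [12.07, 113.84], [-152.46, 152.46]. Speed limits (degrees/s): [147.25, 147.25, 180, 180, 180, 180, 180].

### API

Orientations are given as [roll, pitch, yaw] about the fixed x, y, z axes, in that order (R = Rz(yaw) Ry(pitch) Rx(roll)).
In Python, from workcell import bot, set_gripper, eyes, sign_off, sensors gives the robot as it stands. Calls block until the motion is done:
- bot.reach(position, orientation): joint-space move of the TCP to a pose.
- bot.move_straight(position, rotation=None, v=0.15, f_stop=None): straight line of the TCP; rotation=None keeps the orientation; v is the mean speed in m/s. With f_stop (N) it stops when the force on the tool has changed by that much, and returns True; else False.
- bot.move_joints(angles): joint-space move.
- set_gripper(opening, grasp_force=None): opening from 0.0 (shut) to 1.0 (fully open); grasp_force is the grip in N (None keeps the last); returns when the fingers have stopped.
- bot.pause(seconds).
- bot.ik(position, orientation): joint angles nearest the present ones, or None.
- eyes.camera(name): name is "scene" or "top" or "wrist"; returns a dict with "frame" (480x640x3 uint8, red, green, blue), "vfov" (degrees; the focal length in pixels is half the picture's height over the tangent of half this angle, whatever the lens; pixels are square), "cx", "cy" (the principal point, pixels), "rvec" (rotation vector, rad) and "tvec" (3), from world to camera coordinates, as OpenCV has them; the wrist camera has in their place "T_tool_cam" (4x4, takes a point from camera to tool coordinates, whose origin is the TCP and whose axes are the flange's). Camera axes: x right, y down, z forward; pixel columns grow to the right and rows downward; lengths in m; the calibration is good to about 2 mm. The wrist camera is an equidistant fisheye: a pixel r from the principal point sees the ray r / f radians off the axis. A picture is of the moment at which its call begins: read the wrist's pose just before it. There is no depth.
A pose or a line that the arm cannot do raises bot.MotionError and nothing moves.
- sign_off(): hands the job in; it is judged then, once.
Readings, each from a call of its own:
- sensors.current_t(): time.
- sensors.current_joints(): joint angles.
- sensors.current_qd(): joint speeds.
- sensors.current_joint_torque(): joint torques, N m.
- sensors.current_tcp_pos(): TCP position.
- sensors.current_ee_rot(): TCP orientation.
- sensors.current_wrist_force(): force on the tool from outside, world axes, zero at the start.
- sensors.current_wrist_torque(): the same for the moment, N m.
- sensors.current_finger_gap(): opening from 0.0 (shut) to 1.0 (fully open).
- sensors.current_grasp_force(): force on a finger pad.
Only numpy, scipy, OpenCV 4.12 (cv2) and the standard library are available. Lean on these libraries where they do the work, as an engineer would, in place of code of your own. Each camera call takes 0.05 s, during which the arm holds its last target. There are 200 camera calls.

### The job

Press the red call button all the way down to call the apprentice and let it go, then show what to fetch: point straight down with the fingertips two or three centimetres above the toe of the blue shoe last and stay there for two seconds, then point in the same way at the yellow lid of the glue jar and finish there, still pointing. Do not touch or move the lasts, the jar or the tin, and do not bring the fingertips low over the toes of the other two lasts or over the black tin, as if pointing at them.

Things in the scene. Friction and masses are not known exactly. Their poses are not given: they have to be found in the camera images.
- last_blue: A child's-size shoe last in blue plastic, 190 mm long, 72 mm wide at the ball, 92 mm high at the heel, standing loose on its sole. Origin: centre of the underside; its own -x points to the toe, +x to the heel, z up. The toe points towards the robot within 30 degrees. The toe is the low, broad, rounded end, the heel the tall one with a small brass socket on top.
- last_blue_toe (a point): Top of the toe of the blue last: the middle of the upper side, 30 mm back from the tip, 36 mm above the bench. This is the spot to point at.
- last_brown: A child's-size shoe last in brown wood, 190 mm long, 72 mm wide at the ball, 92 mm high at the heel, standing loose on its sole. Origin: centre of the underside; its own -x points to the toe, +x to the heel, z up. The toe points towards the robot within 30 degrees. The toe is the low, broad, rounded end, the heel the tall one with a small brass socket on top.
- last_brown_toe (a point): Top of the toe of the brown last: the middle of the upper side, 30 mm back from the tip, 36 mm above the bench.
- last_green: A child's-size shoe last in green plastic, 190 mm long, 72 mm wide at the ball, 92 mm high at the heel, standing loose on its sole. Origin: centre of the underside; its own -x points to the toe, +x to the heel, z up. The toe points towards the robot within 30 degrees. The toe is the low, broad, rounded end, the heel the tall one with a small brass socket on top.
- last_green_toe (a point): Top of the toe of the green last: the middle of the upper side, 30 mm back from the tip, 36 mm above the bench.
- jar: Glue jar: amber glass with a red band and a round yellow lid, 72 mm across, 78 mm high in all, standing upright, loose. Origin: centre of its underside.
- jar_lid (a point): Centre of the top of the jar's yellow lid (68 mm across), 78 mm above the bench. This is the spot to point at.
- tin: Flat round black polish tin with a bare silvery disc on its lid, 82 mm across, 32 mm high, lying flat, loose. Origin: centre of its underside.
- tin_lid (a point): Centre of the top of the tin's lid, 32 mm above the bench.
- call_top (a point): Centre of the top of the red call button, 36 mm across, on a grey box 90 x 90 x 30 mm fixed to the bench. At rest it stands 48 mm above the bench; it is pressed straight down.
- call (a joint): Travel of the call button in m: 0 at rest, 0.006 fully pressed. A spring pushes it back; fully down takes about 5 N.

How it is judged:
By the outcome, as a careful person would: the job done as asked, in the order asked, and still so for the second after the job is handed in, with the robot touching nothing.
It also fails if it takes over 48 s, if anything falls off the work surface, if the arm or the gripper's body presses on something with over 40 N, if the wrist force passes 120 N, or if a joint passes its speed limit or range.

## Working session

There is one attempt and no reset: what is moved stays moved. The work goes in short steps, each a Python script; the robot and the scene stay as the last script left them, time stands still between calls to the robot, and variables do not carry over. Pictures are saved under pics/ and viewed, at most 10 in all, crops included, and the job is handed in when it is done.

```bash
mkdir -p pics; cat > h.py <<'E'
import numpy as np, cv2
from workcell import bot,set_gripper,eyes,sign_off,sensors
def cam(n,f):
    c=eyes.camera(n); cv2.imwrite('pics/'+f,c['frame'][:,:,::-1]); np.save('pics/'+n+'.npy',c,allow_pickle=True); return c
def load(n): return np.load('pics/'+n+'.npy',allow_pickle=True).item()
def ray(c,u,v):
    f=240/np.tan(np.radians(c['vfov'])/2); R=cv2.Rodrigues(np.array(c['rvec'],float))[0]
    return -R.T@np.array(c['tvec'],float).ravel(), R.T@np.array([(u-c['cx'])/f,(v-c['cy'])/f,1])
def plane(c,u,v,z):
    o,d=ray(c,u,v); return o+d*(z-o[2])/d[2]
def tri(c1,p1,c2,p2):
    o1,d1=ray(c1,*p1);o2,d2=ray(c2,*p2)
    s=np.linalg.lstsq(np.c_[d1,-d2],o2-o1,rcond=None)[0]
    a,b=o1+s[0]*d1,o2+s[1]*d2; return (a+b)/2,np.linalg.norm(a-b)
E
python3 - <<'E'
from h import *
for n in('top','scene'):
    c=cam(n,n+'.png'); print(n,c['vfov'],c['cx'],c['cy'],ray(c,320,240))
print(sensors.current_t(),sensors.current_tcp_pos(),sensors.current_ee_rot())
E
```

```text
top 51.682443890030356 326.0333882828321 233.42164532103814 (array([ 0.48993597, -0.00640861,  0.86957589]), array([ 0.08761184,  0.04214673, -0.99542567]))
scene 46.154041242346125 322.530869966884 232.36957693926405 (array([ 1.28014809, -0.31725415,  0.5794075 ]), array([-0.77699454,  0.32912165, -0.53680732]))
0.1 [ 0.29325845 -0.60740644  0.24030126] [-1.79899362e+02  5.46291769e-03  2.57746063e+01]
```

View pics/top.png

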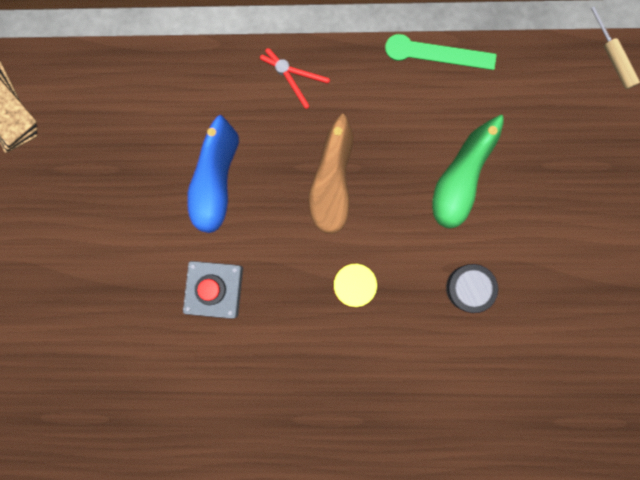

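View pics/scene.png

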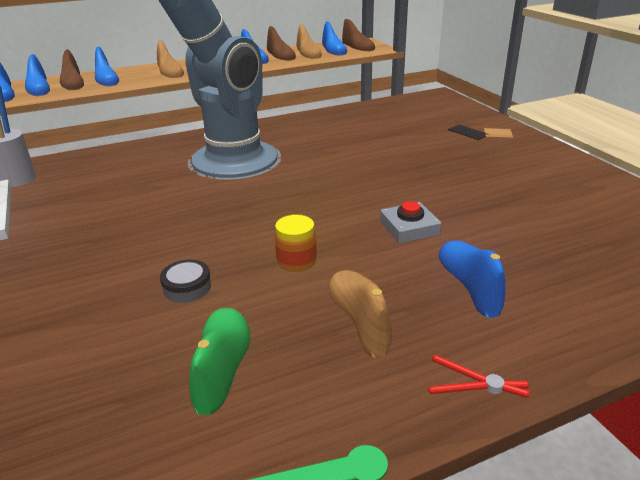

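The top view shows the button at (208,290), the blue toe near (207,215), the lid at (355,285) and the tin at (473,288). The arm is clear of all of them. The scene view agrees: button (411,209), blue toe (458,252), lid (295,228).

```bash
cat > m.py <<'E'
from h import *
T,S=load('top'),load('scene')
def con(c,lo,hi,box):
    h=cv2.cvtColor(c['frame'],cv2.COLOR_RGB2HSV); m=np.zeros(h.shape[:2],np.uint8); x0,y0,x1,y1=box
    m[y0:y1,x0:x1]=cv2.inRange(h,lo,hi)[y0:y1,x0:x1]
    return max(cv2.findContours(m,cv2.RETR_EXTERNAL,cv2.CHAIN_APPROX_NONE)[0],key=cv2.contourArea)
def ce(k): return cv2.fitEllipse(k)[0]
Y=((24,150,150),(34,255,255)); Rd=((0,200,150),(5,255,255)); O=((12,80,120),(28,255,255)); B=((100,120,50),(130,255,255))
print('lid',tri(T,ce(con(T,*Y,(320,250,390,320))),S,ce(con(S,*Y,(265,205,325,240)))))
kt,ks=con(T,*Rd,(185,265,240,315)),con(S,*Rd,(390,195,435,225))
print('btn',tri(T,ce(kt),S,ce(ks)),cv2.boundingRect(kt),cv2.boundingRect(ks), plane(T,*ce(kt),.048))
sock,e=tri(T,ce(con(T,*O,(200,122,222,142))),S,ce(con(S,*O,(484,250,506,264))))
print('socket',sock,e)
for z in (.012,.018,.024):
    P=np.array([plane(T,u,v,z)[:2] for u,v in con(T,*B,(170,100,250,245))[:,0]])
    a=None
    c=sock[:2]
    for _ in range(6):
        d=c-sock[:2] if _ else np.array([-1.,0]); d/=np.linalg.norm(d); n=np.array([-d[1],d[0]])
        s=P@d; tip=s.max(); w=(P@n)[abs(s-(tip-.03))<.0015]
        c=d*(tip-.03)+n*(w.min()+w.max())/2
    print(z,'toe',c,'width',np.ptp(w),'ang',np.degrees(np.arctan2(d[1],d[0])),'len tip-socket',tip-sock[:2]@d)
f=lambda p,c:cv2.projectPoints(np.array([p]),np.array(c['rvec'],float),np.array(c['tvec'],float),np.array([[240/np.tan(np.radians(c['vfov'])/2),0,c['cx']],[0,240/np.tan(np.radians(c['vfov'])/2),c['cy']],[0,0,1.]]),None)[0].ravel()
im=[]
for c in (T,S):
    g=c['frame'][:,:,::-1].copy(); u,v=f(np.r_[P[0][:0],*[list(plane(T,0,0,0)[:0])],*[list(map(float,[0]))][:0],(*[*[float(x) for x in np.r_[c_ if False else 0]]][:0],)] if False else np.array([0.,0,0]),c); 
E
sed -i '/^f=/,$d' m.py; python3 m.py
```

```text
Traceback (most recent call last):
  File "m.py", line 9, in <module>
    print('lid',tri(T,ce(con(T,*Y,(320,250,390,320))),S,ce(con(S,*Y,(265,205,325,240)))))
                         ~~~^^^^^^^^^^^^^^^^^^^^^^^^
  File "m.py", line 6, in con
    return max(cv2.findContours(m,cv2.RETR_EXTERNAL,cv2.CHAIN_APPROX_NONE)[0],key=cv2.contourArea)
ValueError: max() iterable argument is empty
```

```bash
python3 - <<'E'
from h import *
for n,pts in (('top',[(355,285),(208,290),(211,132),(207,215)]),('scene',[(295,226),(411,207),(495,257),(458,252)])):
    h=cv2.cvtColor(load(n)['frame'],cv2.COLOR_RGB2HSV); print(n,[h[v,u].tolist() for u,v in pts])
E
sed -i 's/Y=((24,150,150)/Y=((24,100,150)/' m.py; python3 m.py
```

```text
top [[30, 76, 255], [2, 133, 254], [23, 126, 237], [104, 148, 255]]
scene [[29, 217, 250], [2, 208, 235], [23, 137, 212], [108, 186, 211]]
lid (array([ 0.48791887, -0.02922798,  0.07229168]), np.float64(0.000986852273259074))Traceback (most recent call last):
  File "m.py", line 10, in <module>
    kt,ks=con(T,*Rd,(185,265,240,315)),con(S,*Rd,(390,195,435,225))
          ~~~^^^^^^^^^^^^^^^^^^^^^^^^^
  File "m.py", line 6, in con
    return max(cv2.findContours(m,cv2.RETR_EXTERNAL,cv2.CHAIN_APPROX_NONE)[0],key=cv2.contourArea)
ValueError: max() iterable argument is empty
```

```bash
sed -i 's/Y=((24,100,150)/Y=((24,60,235)/; s/Rd=((0,200,150)/Rd=((0,110,140)/; s/B=((100,120,50)/B=((98,90,50)/' m.py
cat >> m.py <<'E'
for nm,k in (('lidT',con(T,*Y,(320,250,390,320))),('lidS',con(S,*Y,(265,205,325,240))),('btnT',kt),('btnS',ks)): print(nm,cv2.fitEllipse(k))
print('lid plane',plane(T,*ce(con(T,*Y,(320,250,390,320))),.078))
c3=np.array([*c,.036]); out=[]
for C,(u0,v0) in ((T,(210,215)),(S,(450,240))):
    F=240/np.tan(np.radians(C['vfov'])/2)
    uv=cv2.projectPoints(np.array([c3,sock]),np.array(C['rvec'],float),np.array(C['tvec'],float),np.array([[F,0,C['cx']],[0,F,C['cy']],[0,0,1]]),None)[0][:,0]
    g=cv2.resize(C['frame'][v0-110:v0+90,u0-65:u0+65,::-1],None,fx=3,fy=3)
    for u,v in uv: cv2.drawMarker(g,(int((u-u0+65.5)*3),int((v-v0+110.5)*3)),(255,255,255),0,15,1)
    out.append(g)
cv2.imwrite('pics/chk.png',np.hstack(out))
E
python3 m.py
```

```text
lid (array([ 0.48787205, -0.02893234,  0.07760687]), np.float64(0.001175184148865337))
btn (array([0.48022481, 0.21315112, 0.04963371]), np.float64(0.001561506912211198)) (197, 279, 23, 22) (402, 201, 18, 13) [0.48053713 0.21432122 0.048     ]
socket [0.73514046 0.2038945  0.09366842] 0.002025366148192037
0.012 toe [0.61136837 0.23162123] width 0.06452059324045967 ang 167.37337474680896 len tip-socket 0.15683966623925083
0.018 toe [0.61075489 0.23011399] width 0.06363765142802441 ang 168.09676194157626 len tip-socket 0.1571189628833144
0.024 toe [0.6098276  0.22757461] width 0.06412893807856995 ang 169.29911501142064 len tip-socket 0.15753062724223754
lidT ((354.88787841796875, 284.80609130859375), (41.43621063232422, 41.574275970458984), 118.98486328125)
lidS ((294.19085693359375, 224.29763793945312), (17.996036529541016, 36.784088134765625), 86.88819885253906)
btnT ((208.03456115722656, 289.35107421875), (20.978111267089844, 21.15315055847168), 48.74888229370117)
btnS ((410.54376220703125, 206.60494995117188), (11.244239807128906, 16.813663482666016), 94.23039245605469)
lid plane [ 0.48808226 -0.02837215  0.078     ]
```

View pics/chk.png

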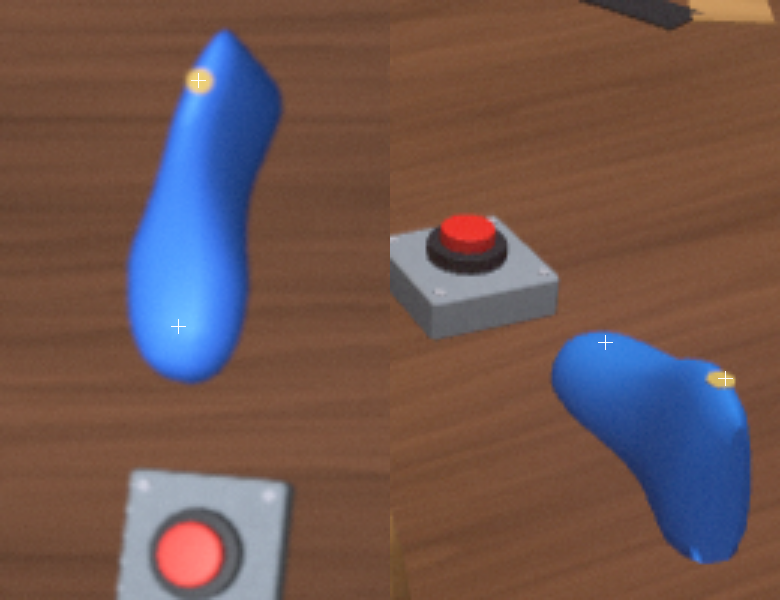

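The markers fall on the socket and on the toe in both views. The left shift in the top view is parallax from drawing the 24 mm estimate at 36 mm, so I'll use the mid-height estimate (0.611, 0.230). Next: press the button.

```bash
python3 - <<'E'
from h import *
set_gripper(0.0)
o=[180,0,100]
for p in ([.480,.2137,.20],[.480,.2137,.055],[.611,.230,.08],[.488,-.0287,.122]): print(bot.ik(p,o))
bot.reach([.480,.2137,.22],o)
print(sensors.current_t(),sensors.current_tcp_pos(),sensors.current_ee_rot(),sensors.current_finger_gap())
bot.move_straight([.480,.2137,.080],v=.12)
f0=np.array(sensors.current_wrist_force())
print('hit',bot.move_straight([.480,.2137,.054],v=.015,f_stop=14))
print(sensors.current_tcp_pos(),np.array(sensors.current_wrist_force())-f0)
bot.pause(.3)
print(sensors.current_tcp_pos(),np.array(sensors.current_wrist_force())-f0,sensors.current_t())
cam('scene','press.png')
E
```

```text
[ 20.28613346  28.8226742  -64.49892784 108.31121738  29.58168465
  61.81601052 -46.15634259]
[  7.4898869   35.92080383 -47.55959607 115.33107604  37.58096714
  45.22580646 -52.49756735]
[  3.17646475  40.83978429 -40.67547818  97.27036184  31.79016937
  54.00495052 -39.86867192]
[ 26.27061366  21.838998   -33.87997757 118.02773861  17.09591725
  44.86327317  -7.96161992]
4.5833 [0.48056251 0.21283018 0.2198373 ] [-1.79991488e+02  1.90374596e-02  9.98930971e+01] 0.003263610826594969
hit True
[0.48005141 0.21371263 0.06509088] [-0.54136713 -1.1926516   8.08317   ]
[0.48005544 0.21368699 0.06510075] [-0.01584885 -0.11675208  8.44406329] 7.2583
```

```bash
python3 - <<'E'
from h import *
f0=np.array([0,0,0.])
print(bot.move_straight([.480,.2137,.058],v=.01,f_stop=14))
bot.pause(.3)
print(sensors.current_tcp_pos(),sensors.current_wrist_force(),sensors.current_wrist_torque(),sensors.current_t())
S=cam('scene','press2.png')
cv2.imwrite('pics/press2c.png',cv2.resize(S['frame'][120:270,330:500,::-1],None,fx=4,fy=4))
E
```

```text
True
[0.48007193 0.21373842 0.06511611] [-1.47810916 -2.21001706  6.23253577] [-0.2334718   0.10534992 -0.00171848] 7.9167
```

View pics/press2c.png

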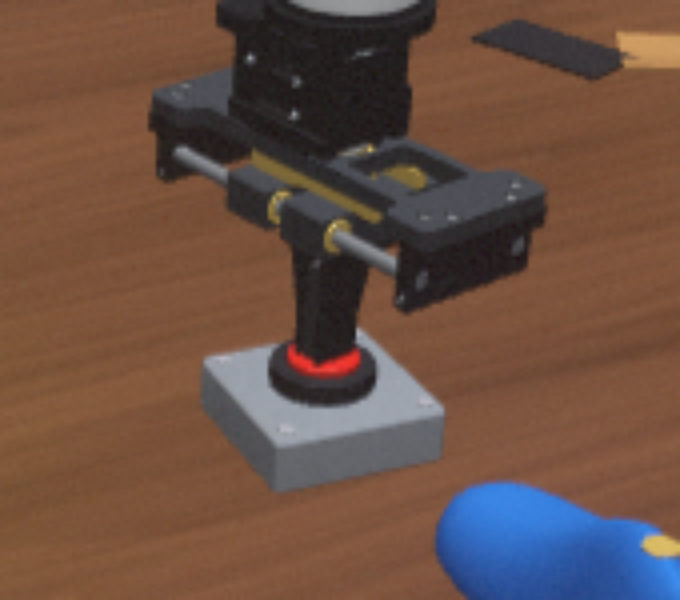

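```bash
python3 - <<'E'
from h import *
for z in (.0645,.0635,.0625,.0615,.0605,.0597):
    r=bot.move_straight([.480,.2137,z],v=.01,f_stop=22)
    bot.pause(.1)
    F=np.mean([sensors.current_wrist_force() for _ in range(3)],0)
    print(z,r,sensors.current_tcp_pos()[2],F.round(1))
    if r or F[2]>25: break
print(sensors.current_t())
S=cam('scene','press3.png')
cv2.imwrite('pics/press3c.png',cv2.resize(S['frame'][120:270,330:500,::-1],None,fx=4,fy=4))
E
```

```text
0.0645 False 0.06509041377689634 [-1.5 -1.8  7.9]
0.0635 False 0.06495366533302441 [-2.5 -3.7 15.4]
0.0625 False 0.06479899204049172 [-5.7 -5.3 23.4]
0.0615 False 0.06466396826763651 [-7.1 -6.7 30.6]
9.3667
```

View pics/press3c.png

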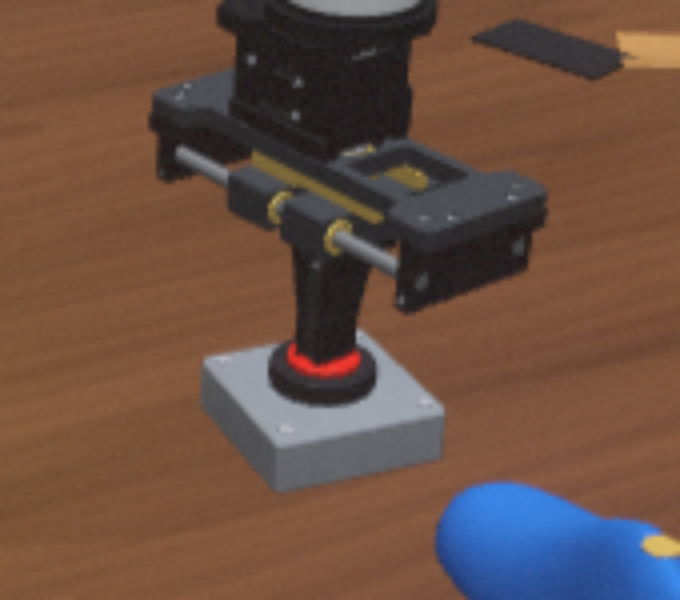

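The button is fully down: it went rigid at 30 N with the TCP at 65 mm. That implies the tips are really about 23 mm below the TCP reading, not 19 mm. I'll lift off, then point at the blue toe at a height that suits both figures.

```bash
python3 - <<'E'
from h import *
bot.move_straight([.480,.2137,.16],v=.12)
bot.move_straight([.611,.230,.16],v=.15)
bot.move_straight([.611,.230,.082],v=.08)
print(sensors.current_t(),sensors.current_tcp_pos(),sensors.current_ee_rot(),sensors.current_wrist_force())
bot.pause(2.4)
S=cam('scene','toe.png');T=cam('top','toet.png')
cv2.imwrite('pics/toec.png',np.hstack([cv2.resize(S['frame'][120:320,370:540,::-1],None,fx=2.3,fy=2.3),cv2.resize(T['frame'][100:300,120:290,::-1],None,fx=2.3,fy=2.3)]))
E
```

```text
12.5417 [0.61132895 0.2303396  0.08263662] [-1.79999979e+02  1.43509629e-01  9.99733355e+01] [ 0.12386801 -0.0408309   0.27973632]
```

View pics/toec.png

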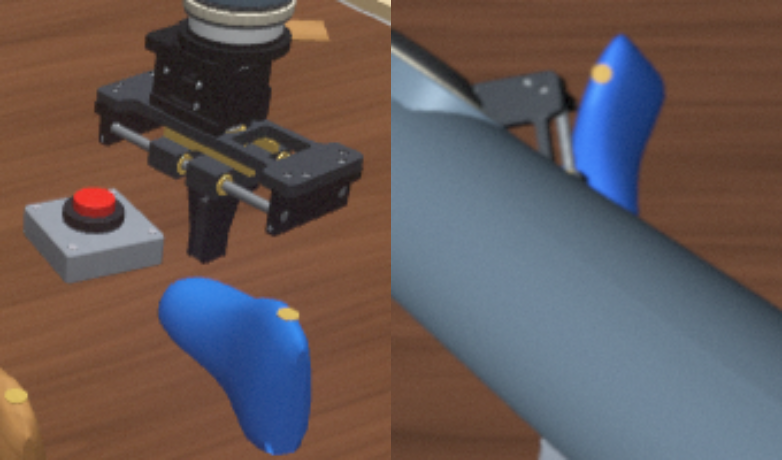

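The button is back up, the last has not moved, and the fingertips (scene pixel about (460,231)) hover over the toe. I'll check that pixel against the calibration, then go to the jar.

```bash
python3 - <<'E'
from h import *
S=load('scene')
for z in (.057,.061,.065): print(z,plane(S,460,231,z))
bot.pause(.3)
bot.move_straight([.611,.230,.18],v=.12)
bot.move_straight([.488,-.0287,.18],v=.15)
bot.move_straight([.488,-.0287,.124],v=.06)
bot.pause(.5)
print(sensors.current_t(),sensors.current_tcp_pos(),sensors.current_ee_rot(),sensors.current_wrist_force())
S=cam('scene','lid.png')
cv2.imwrite('pics/lidc.png',cv2.resize(S['frame'][100:300,210:410,::-1],None,fx=3,fy=3))
E
```

```text
0.057 [0.60461033 0.23608656 0.057     ]
0.061 [0.60978283 0.23184971 0.061     ]
0.065 [0.61495532 0.22761286 0.065     ]
19.95 [ 0.48801495 -0.02874103  0.12405087] [-1.79943086e+02  1.71065907e-01  9.99696043e+01] [ 0.40601741  0.31031074 -0.2333387 ]
```

View pics/lidc.png

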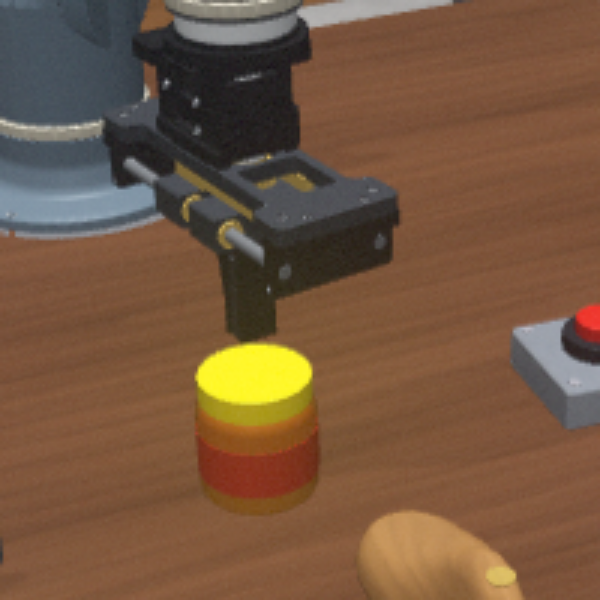

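The fingertips (scene pixel about (293,211)) hang a little over 2 cm above the lid (centre about (294,225)), clear of everything.

```bash
python3 -c "
from h import *
bot.pause(2); sign_off()"
```

```text
the job is handed in; nothing more can be done
```

I pressed the call button fully and released it, pointed at the blue last's toe for over two seconds, and finished pointing about 2.5 cm above the yellow jar lid; the job is handed in, at about 22 s of the 48 s allowed.

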